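# Tug-test the sensor cartridges and pull the unretained one

## Robot

A 6-joint arm with a two-finger parallel gripper is mounted at the origin on a cart in front of the work surface, level with it; the furniture and walls round the work are solid. World frame = base frame: x ahead of the robot, y to its left, z up, the work surface at z = 0. Lengths are in m, angles in rad, forces in N, time in s.
With the tool pointing down it reaches from about 0.275 to 0.75 m from the base axis. Payload 10.2 kg.
Tool frame: the origin (TCP) lies midway between the tips of the shut fingers; the grasp point (between the pads) lies 19 mm behind it (env.hold_point_z is the distance from the TCP to the grasp point, in m); x points along the fingers, z is the direction in which the jaws open and shut, and the axes are right-handed (so a half turn about x gives the same grasp; the last joint's range is limited). The gripper opens to 85 mm and grips with 20 to 120 N. Pads are 22 mm wide; open, the fingers measure 114 mm over their backs; the gripper's body (76 mm by 85 mm) begins 54 mm behind the grasp point. The pads swing forward as they close: fully open they stand 13 mm farther back than shut.
Start: joints at [-0.223, 0.313, 1.498, -0, 1.331, -0.223], TCP at [0.525, -0, 0.204] pointing down, gripper open.
Joint ranges: [-2.94, 2.94], [-0.97, 2.17], [0.19, 2.56], [-1.23, 4.37], [0.02, 3.11], [-2.88, 2.88]. Speed limits (rad/s): [2.39, 2.39, 3.01, 3.14, 3.14, 3.14].

## Interface

Orientations are given as a unit quaternion [x, y, z, w].
In Python, from bench import env, kinematics, monitor, eyes, job gives the robot as it stands. The module is installed in compiled form; this text tells all that it offers. Calls block until the motion is done:
- env.reach(position, orientation): joint-space move of the TCP to a pose.
- env.movel(position, velocity=0.15, frame=None, guard=None): straight line of the TCP; frame=None keeps the orientation; velocity is the mean speed in m/s. With guard (N) it stops when the force on the tool has changed by that much, and returns True; else False.
- env.set_joints(angles): joint-space move.
- env.release() and env.close_gripper(effort=None): open the fingers fully, or close them until they stop; effort is the grip in N (None keeps the last).
- env.hold(seconds).
- kinematics.ik(position, orientation): joint angles nearest the present ones, or None.
- monitor.sense(): the state.
- eyes.grab_frame(name): name is "scene" or "side" or "wrist"; returns a dict with "frame" (400x640x3 uint8, red, green, blue), "mtx" (3x3 intrinsics, pixels), "view" (4x4, takes a point from world to camera coordinates). Camera axes: x right, y down, z forward; pixel columns grow to the right and rows downward; lengths in m; the calibration is good to about 2 mm. The wrist camera is an equidistant fisheye: a pixel r from the principal point sees the ray r / f radians off the axis. A picture is of the moment at which its call begins. There is no depth.
A pose or a line that the arm cannot do raises env.MotionError and nothing moves.
- job.hand_in(): hands the job in, once; it reports no verdict.
The state is a dict: "clock": time; "joints": joint angles; "qvel": joint speeds; "joint_efforts": joint torques, N m; "position": TCP position; "ee_rot": TCP orientation; "contact_force": force on the tool from outside, world axes, zero at the start; "ft_torque": the same for the moment, N m; "finger_gap": opening from 0.0 (shut) to 1.0 (fully open).
Only numpy, scipy, OpenCV 4.12 (cv2) and the standard library are available. Lean on these libraries where they do the work, as an engineer would, in place of code of your own. Each camera call takes 0.05 s, during which the arm holds its last target.

## Task

Check that the three snap-in sensor cartridges are held by their docks: working from left to right as the robot sees them, grip each by its head and tug it straight up with a steady pull of about 10 N for about a second (more than 15 N would damage a good clip), then let it go. The one cartridge that its clip does not hold slides out: set it down gently in the red tray. Leave the beakers and the timer where they are.

Things in the scene. Friction and masses are not known exactly. Their poses are not given: they have to be found in the camera images.
- grip_1 (a point): White sensor cartridge with a blue top, in dock 1. Point on the axis of its grip head, 14 mm under its top, 76 mm over the bench when seated; z up, x and y as the dock's. The flat-sided head is 24 mm along x, 14 mm along y, 40 mm high, free from 50 to 90 mm over the bench. Grip it across the 14 mm (fingers closing along y), firmly: a pull of 10 N must not slip
- grip_2 (a point): Same on the identical cartridge in dock 2. All three weigh 30 to 60 g and are 74 mm high: under the head a 30x30x4 mm flange rests on the dock's upper face, and under it an 18x18 mm shank goes 30 mm down the hole. The shank's end is 60 mm below this point
- grip_3 (a point): Same on the identical cartridge in dock 3. A cartridge that its clip holds yields springily, 1.5 to 8 mm under 7 to 15 N (some clips are stiffer than others), and springs back. The unheld one slides right out with a drag of only 1 to 5 N. Nothing shows outside which one that is; it may stand in any place of the row
- dock_1: grey docking block, 62x62 mm, 46 mm high, on an 84x84 mm foot plate, fixed to the bench; origin at the centre of its underside, z up, turned up to 0.4 rad about the vertical. It carries cartridge 1. The docks stand about 150 mm apart in a row from left (+y) to right, in any order of number
- dock_2: grey docking block, 62x62 mm, 46 mm high, on an 84x84 mm foot plate, fixed to the bench; origin at the centre of its underside, z up, turned up to 0.4 rad about the vertical. It carries cartridge 2. The docks stand about 150 mm apart in a row from left (+y) to right, in any order of number
- dock_3: grey docking block, 62x62 mm, 46 mm high, on an 84x84 mm foot plate, fixed to the bench; origin at the centre of its underside, z up, turned up to 0.4 rad about the vertical. It carries cartridge 3. The docks stand about 150 mm apart in a row from left (+y) to right, in any order of number
- reject_tray: red open tray 130x130 mm, walls 28 mm high and 4 mm thick, floor 4 mm thick, fixed; origin at the centre of its underside. It stands to the right of the docks
- beaker_250: bystander, loose, leave it standing; origin at the centre of its underside: glass beaker 73 mm wide, 92 mm high, behind the docks
- beaker_100: bystander, loose, leave it standing; origin at the centre of its underside: glass beaker 57 mm wide, 68 mm high, behind the docks
- timer: bystander, loose, leave it standing; origin at the centre of its underside: white timer 60x70x22 mm, left of the docks
There are look-alikes about, which are no part of the job. Leave any brown or turquoise look-alike of the dock_1 alone. What is shaped like the dock_2 but turquoise is not meant.

How it is judged:
By the outcome, as a careful person would: the job done as asked, in the order asked, and still so for the second after the job is handed in, with the robot touching nothing.
It also fails if it takes over 72 s, if anything falls off the work surface, if the arm or the gripper's body presses on something with over 40 N, if the wrist force passes 120 N, or if a joint passes its speed limit or range.

## Working session

There is one attempt and no reset: what is moved stays moved. The work goes in short steps, each a Python script; the robot and the scene stay as the last script left them, time stands still between calls to the robot, and variables do not carry over. Pictures are saved under pics/ and viewed, and the job is handed in when it is done.

```bash
mkdir -p pics
python3 - <<'E'
from bench import env, kinematics, monitor, eyes, job
import cv2,pickle,numpy as np
d={}
for n in ["scene","side","wrist"]:
    g=eyes.grab_frame(n); d[n]=g
    cv2.imwrite(f"pics/a_{n}.png",g["frame"][:,:,::-1])
    print(n,np.round(g["mtx"],1).tolist(),np.round(g["view"],3).tolist())
pickle.dump(d,open("a.pkl","wb"))
print({k:np.round(v,3) for k,v in monitor.sense().items()},env.hold_point_z)
E
```

```text
scene [[434.4, 0.0, 315.0], [0.0, 434.4, 205.1], [0.0, 0.0, 1.0]] [[-0.714, -0.7, -0.015, 0.383], [-0.512, 0.536, -0.671, 0.385], [0.478, -0.471, -0.741, 1.199], [0.0, 0.0, 0.0, 1.0]]
side [[489.6, 0.0, 314.1], [0.0, 489.6, 192.3], [0.0, 0.0, 1.0]] [[-0.903, -0.43, -0.001, 0.501], [-0.174, 0.367, -0.914, 0.191], [0.393, -0.825, -0.406, 1.213], [0.0, 0.0, 0.0, 1.0]]
wrist [[309.7, 0.0, 317.4], [0.0, 309.7, 193.0], [0.0, 0.0, 1.0]] [[1.0, 0.0, -0.001, -0.525], [0.0, -0.951, 0.309, -0.04], [-0.0, -0.309, -0.951, 0.379], [0.0, 0.0, 0.0, 1.0]]
{'clock': np.float64(0.15), 'joints': array([-0.223,  0.313,  1.498, -0.   ,  1.331, -0.223]), 'qvel': array([ 0.001, -0.001, -0.003, -0.   ,  0.003,  0.001]), 'joint_efforts': array([ 2.0000e-03, -4.1237e+01, -2.5980e+01, -0.0000e+00,  3.0000e-03,
       -0.0000e+00]), 'position': array([0.525, 0.   , 0.204]), 'ee_rot': array([0.   , 0.707, 0.   , 0.707]), 'contact_force': array([ 0.042, -0.224,  1.004]), 'ft_torque': array([ 0.017,  0.014, -0.001]), 'finger_gap': np.float64(1.004)} 0.0187
```

View pics/a_scene.png

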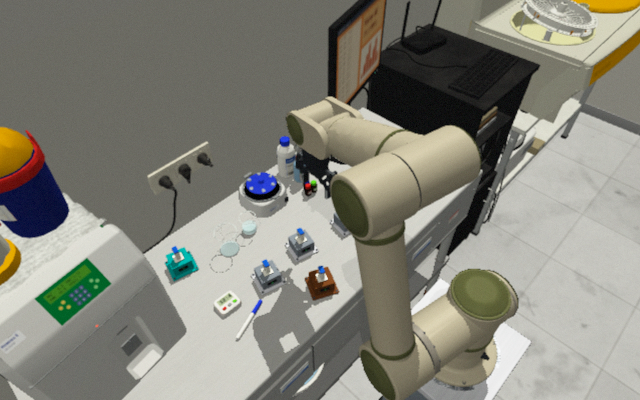

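View pics/a_side.png

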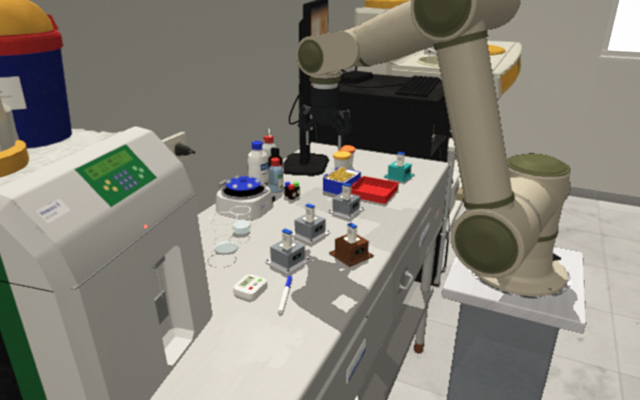

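View pics/a_wrist.png

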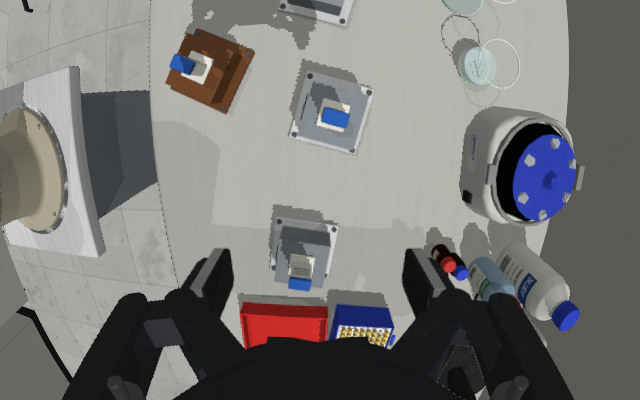

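Side view: three grey docks at about (288,250), (310,225) and (346,203). Look-alikes are brown at (351,247) and turquoise at (400,170), with another turquoise at scene (180,262). The red tray is at side (373,190). I'll move the wrist camera so the whole row is in view.

Run:
```python
from bench import env, kinematics, monitor, eyes, job
import cv2,pickle,numpy as np
d={}
for i,p in enumerate([[0.47,0.10,0.28],[0.47,-0.1,0.28]]):
    env.reach(p,[0,2**-.5,0,2**-.5])
    for n in ["wrist","side"]:
        g=eyes.grab_frame(n); d[n+str(i)]=g
        f=g["frame"][:,:,::-1]
        cv2.imwrite(f"pics/b_{n}{i}.png",f)
pickle.dump(d,open("b.pkl","wb"))
print(monitor.sense()["clock"])
```

```text
1.775
```

View pics/b_wrist0.png

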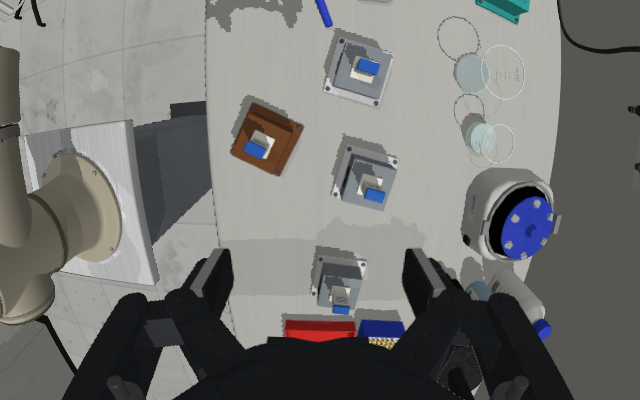

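View pics/b_wrist1.png

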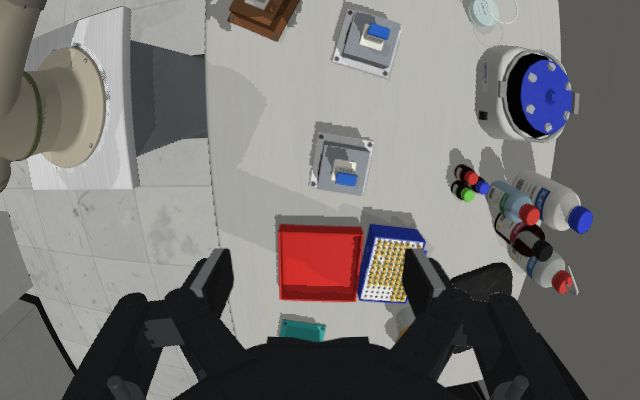

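View pics/b_side1.png

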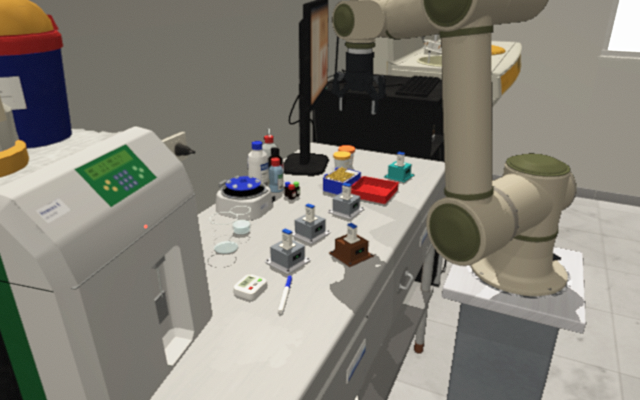

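Wrist 0 shows the grey docks at (358,70), (366,175) and (339,280), with the brown one at (266,138). Wrist 1 shows the middle dock at (367,40), the right dock at (342,162), the red tray at (320,262), and the turquoise look-alike at (302,328). Next I'll enlarge the corners.

Run:
```python
import pickle,cv2,numpy as np
b=pickle.load(open("b.pkl","rb"))
def crop(k,x,y,w,h):
    f=b[k]["frame"][y:y+h,x:x+w,::-1]
    return cv2.resize(f,None,fx=4,fy=4,interpolation=cv2.INTER_CUBIC)
A=crop("wrist0",312,22,100,95);B=crop("wrist0",316,125,100,95)
cv2.imwrite("pics/c1.png",np.hstack([A,B]))
A=crop("wrist1",316,0,100,95);B=crop("wrist1",294,118,100,95)
cv2.imwrite("pics/c2.png",np.hstack([A,B]))
cv2.imwrite("pics/c3.png",crop("wrist1",265,210,110,100))
```

```text
(no output)
```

View pics/c1.png

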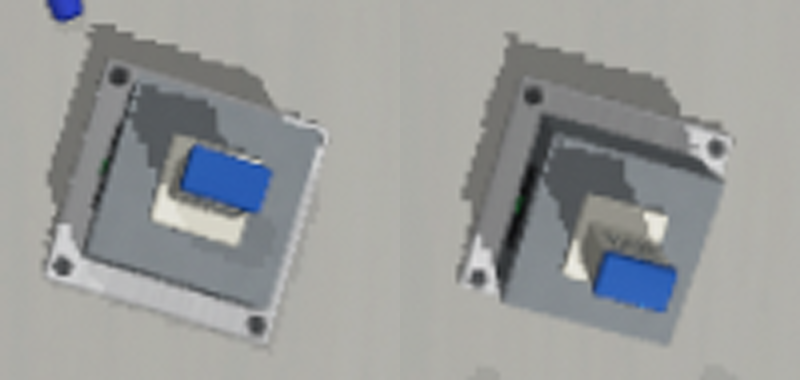

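View pics/c2.png

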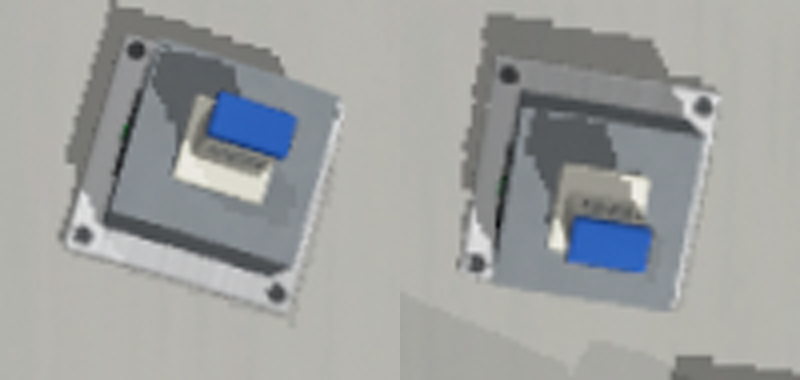

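View pics/c3.png

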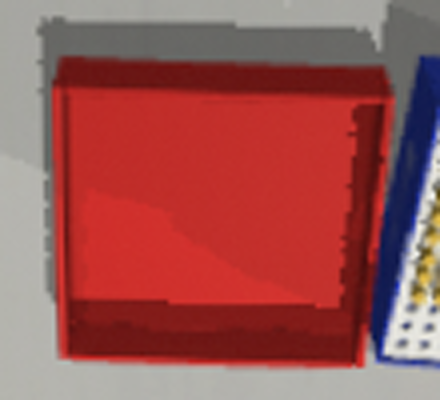

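```bash
cat > h.py <<'E'
import numpy as np
from scipy.optimize import least_squares
def proj(P,g):
    P=np.atleast_2d(P); c=P@g["view"][:3,:3].T+g["view"][:3,3]
    K=g["mtx"]; r=np.hypot(c[:,0],c[:,1]); th=np.arctan2(r,c[:,2])
    return np.c_[K[0,2]+K[0,0]*th*c[:,0]/r, K[1,2]+K[1,1]*th*c[:,1]/r]
S=np.array([[-1,1],[1,1],[1,-1],[-1,-1]])
def rect(p,w,h,z):
    c,s=np.cos(p[2]),np.sin(p[2]); q=S*[w/2,h/2]
    return np.c_[p[0]+c*q[:,0]-s*q[:,1],p[1]+s*q[:,0]+c*q[:,1],np.full(4,z)]
def fit(obs,x0):  # obs: (g,w,h,z,px)
    f=lambda p:np.concatenate([(proj(rect(p,w,h,z),g)-px).ravel() for g,w,h,z,px in obs])
    r=least_squares(f,x0,loss="soft_l1"); return r.x,f(r.x)
E
python3 - <<'E'
import pickle; from h import *
b=pickle.load(open("b.pkl","rb"))
w0,w1=b["wrist0"],b["wrist1"]
def px(a,ox,oy,sub=0):
    a=np.array(a,float); a[:,0]-=sub; return (a+.5)/4-.5+[ox,oy]
H=(.024,.014,.090);B=(.062,.062,.046)
L=[(w0,*H,px([(188,146),(271,170),(264,212),(181,190)],312,22)),(w0,*B,px([(138,83),(322,135),(265,307),(85,257)],312,22))]
M0=[(w0,*H,px([(608,250),(677,268),(668,312),(594,292)],316,125,400)),(w0,*B,px([(552,133),(723,182),(668,345),(500,300)],316,125,400))]
M1=[(w1,*H,px([(217,91),(297,114),(287,159),(210,135)],316,0)),(w1,*B,px([(153,42),(343,103),(287,270),(106,215)],316,0))]
R=[(w1,*H,px([(570,217),(652,225),(648,272),(567,262)],294,118,400)),(w1,*B,px([(520,108),(703,134),(677,310),(493,283)],294,118,400))]
T=[(w1,.13,.13,.028,px([(54,88),(393,97),(363,365),(62,360)],265,210))]
for n,o in dict(L=L,Lh=L[:1],Lb=L[1:],M0=M0,M0h=M0[:1],M0b=M0[1:],M1=M1,M1h=M1[:1],M1b=M1[1:],M=M0+M1,R=R,Rh=R[:1],Rb=R[1:],T=T).items():
    p,r=fit(o,[.5,0,0]); print(n,np.round(p,4),np.abs(r).max().round(2),np.round(r,1).tolist() if n in"LMRT" else "")
E
```

```text
L [ 0.5279  0.2139 -0.2645] 1.86 [1.1, -0.2, 0.3, 0.1, -1.2, 0.9, -0.4, 0.2, -0.3, -1.9, -0.5, -0.5, 1.0, 0.9, 0.1, -0.2]
Lh [ 0.5279  0.2142 -0.2126] 0.78 
Lb [ 0.5278  0.2134 -0.2706] 1.58 
M0 [ 0.5406  0.0598 -0.2634] 0.9 
M0h [ 0.541   0.0601 -0.2479] 0.75 
M0b [ 0.5402  0.0595 -0.2646] 0.53 
M1 [ 0.5401  0.058  -0.2661] 1.17 
M1h [ 0.5406  0.0586 -0.2235] 0.6 
M1b [ 0.5395  0.0571 -0.2716] 1.32 
M [ 0.5404  0.0589 -0.263 ] 1.85 [-0.6, 0.9, 0.2, 1.3, -1.1, 0.6, -0.6, 0.9, 0.3, 0.2, 0.3, 0.1, -0.1, 0.4, 0.2, 1.0, 0.5, -0.4, 0.2, 0.2, -0.3, -0.2, -0.8, -0.6, 1.3, -1.2, -0.8, -1.8, 1.3, -0.8, 0.7, -1.1]
R [ 0.5047 -0.1188 -0.1305] 1.06 [1.0, 0.0, 0.2, 0.6, -0.7, -0.1, 0.1, -0.1, -0.2, -0.3, 0.2, -0.3, -1.1, -0.4, 0.4, 0.7]
Rh [ 0.5046 -0.1186 -0.0943] 0.62 
Rb [ 0.5049 -0.119  -0.1344] 1.05 
T [ 0.473  -0.2845 -0.0301] 0.82 [-0.7, -0.3, 0.6, -0.3, 0.7, 0.8, -0.6, 0.3]
```

Head and block fits agree within about 1 mm, and the footprint sizes and reach are consistent. The left dock is at (0.528, 0.214), the middle at (0.540, 0.059), the right at (0.505, -0.119), and the tray at (0.473, -0.285). I'll start with the left one.

```bash
cat > g.py <<'E'
import numpy as np, pickle, cv2
from bench import env, kinematics, monitor, eyes, job
from scipy.spatial.transform import Rotation as Ro
D=dict(L=(.5279,.2139,-.262),M=(.5404,.0590,-.263),R=(.5047,-.1188,-.131))
def quat(yaw):
    best=None; q0=monitor.sense()["joints"]
    x=np.array([0,0,-1.]); z=np.array([-np.sin(yaw),np.cos(yaw),0])
    return [Ro.from_matrix(np.c_[x,np.cross(s*z,x),s*z]).as_quat() for s in(1,-1)]
def best(pos,yaw):
    o=[]
    for q in quat(yaw):
        j=kinematics.ik(pos,q)
        if j is not None: o.append((abs(j[5]),np.round(j,2).tolist(),q))
    o.sort(key=lambda t:t[0]); print("ik",[t[:2] for t in o]); return o[0][2]
def F(n=5):
    f=[]
    for _ in range(n):
        f.append(monitor.sense()["contact_force"]); env.hold(0.02)
    return np.mean(f,0)
def st():
    s=monitor.sense(); return dict(t=round(float(s["clock"]),2),p=np.round(s["position"],4).tolist(),F=np.round(s["contact_force"],2).tolist(),gap=round(float(s["finger_gap"]),3))
def pic(n,name):
    g=eyes.grab_frame(n); cv2.imwrite(f"pics/{name}.png",g["frame"][:,:,::-1]); return g
E
python3 - <<'E'
from g import *
x,y,a=D["L"]
q=best([x,y,.16],a)
env.reach([x,y,.16],q); print(st())
print(F(),F())
print(env.movel([x,y,.0573],velocity=.08,guard=6)); print(st())
pic("wrist","d1"); pic("side","d1s")
E
```

```text
ik [(np.float64(1.1294518646634177), [0.18, 0.45, 1.43, -0.0, 1.27, -1.13]), (np.float64(2.0121407889263754), [0.18, 0.45, 1.43, -0.0, 1.27, 2.01])]
{'t': 3.06, 'p': [0.5283, 0.2132, 0.1606], 'F': [-0.05, -0.96, 0.53], 'gap': 0.997}
[ 0.11660817 -0.18582357  0.32579011] [ 0.25886793 -0.11801585  0.2338685 ]
False
{'t': 4.66, 'p': [0.5282, 0.214, 0.0578], 'F': [0.19, 1.44, 0.46], 'gap': 1.0}
```

View pics/d1.png

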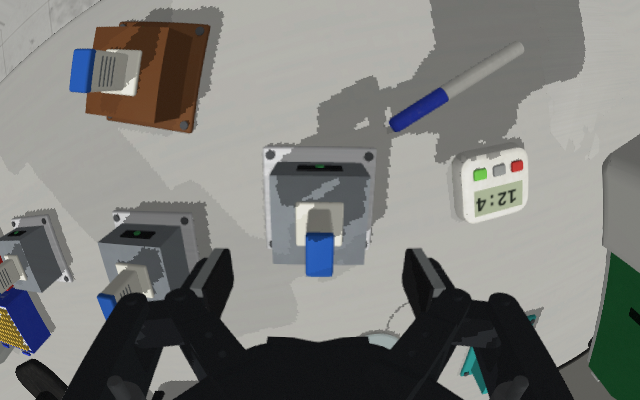

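The head at (319,255) sits midway between the pads (231 and 405) and square to them. The timer at (490,180) is clear. Closing.

```bash
cat >> g.py <<'E'
def tug(x,y,z0,tgt=10.0):
    env.hold(.2); f0=F(8); p0=monitor.sense()["position"].copy(); print("f0",f0.round(2),st())
    dz=0.; k=None; step=.0004; log=[]; held=None
    while dz<.016:
        dz+=step; env.movel([x,y,z0+dz],velocity=.01); env.hold(.04)
        pull=-(F(3)-f0)[2]; pz=monitor.sense()["position"][2]-p0[2]
        log.append((round(dz*1e3,2),round(pz*1e3,2),round(pull,2)))
        if pull>9.3: held=True;break
        if dz>.011 and pull<6: held=False;break
        if len(log)>2 and pull>2:
            k=max((log[-1][2]-log[-3][2])/(log[-1][0]-log[-3][0]),.3) # N/mm
            step=float(np.clip(min((tgt-pull)*.7,2.2)/k,.1,.8))*1e-3
        else: step=.0004
    print(log[::max(1,len(log)//14)],log[-1]); print("held",held)
    if held:
        hl=[]
        for i in range(9):
            env.hold(.06); p=-(F(3)-f0)[2]; hl.append(round(p,1))
            if abs(p-tgt)>.8 and k:
                dz+=float(np.clip((tgt-p)*.6/k,-.5,.5))*1e-3; env.movel([x,y,z0+dz],velocity=.01)
        print("hold",hl,st())
        env.movel([x,y,z0],velocity=.02); env.hold(.2); print("back",(F(5)-f0).round(2),st())
    return held,dz
E
python3 - <<'E'
from g import *
x,y,a=D["L"]
env.close_gripper(70); print(tug(x,y,.0573))
E
```

```text
f0 [-0.55  1.59  4.2 ] {'t': 5.76, 'p': [0.5281, 0.214, 0.0575], 'F': [-0.31, 1.85, 4.34], 'gap': 0.13}
[(0.4, np.float64(0.06), np.float64(2.68)), (0.8, np.float64(0.23), np.float64(6.14)), (1.2, np.float64(0.82), np.float64(6.83)), (1.62, np.float64(1.39), np.float64(6.88)), (2.42, np.float64(2.3), np.float64(6.18)), (3.22, np.float64(3.08), np.float64(5.7)), (4.02, np.float64(3.83), np.float64(5.95)), (4.82, np.float64(4.64), np.float64(5.82)), (5.62, np.float64(5.45), np.float64(6.05)), (6.42, np.float64(6.25), np.float64(4.97)), (7.22, np.float64(7.03), np.float64(5.66)), (8.02, np.float64(7.82), np.float64(5.96)), (8.82, np.float64(8.64), np.float64(5.37)), (9.62, np.float64(9.44), np.float64(6.09)), (10.42, np.float64(10.26), np.float64(6.05)), (11.22, np.float64(11.02), np.float64(5.63))] (11.22, np.float64(11.02), np.float64(5.63))
held False
(False, 0.011224096385542172)
```

Run:
```python
from g import *
print(F(5),st()); pic("side","e1s"); pic("wrist","e1")
im=cv2.imread("pics/e1s.png")[170:290,220:380]; cv2.imwrite("pics/e1c.png",cv2.resize(im,None,fx=4,fy=4))
```

```text
[-0.3983203  -0.32114163 -1.55618367] {'t': 11.31, 'p': [0.5279, 0.2139, 0.0686], 'F': [0.8, 0.15, -1.67], 'gap': 0.132}
```

View pics/e1c.png

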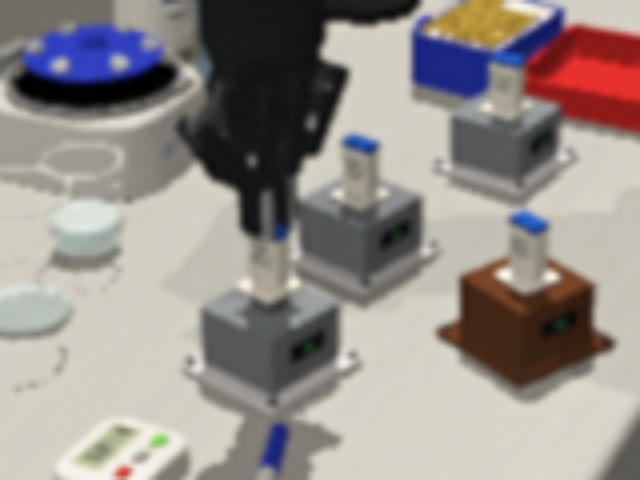

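View pics/e1.png

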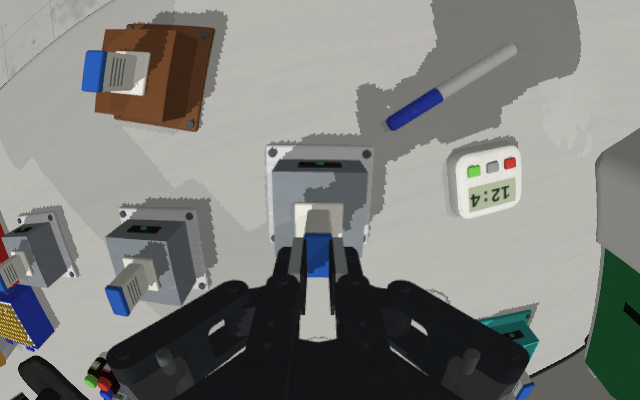

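True pull, against the free reading before closing, is a steady 2 N or so. At a 70 N grip that means the cartridge is sliding, not that the pads are slipping. I'll draw it out slowly and look.

Run:
```python
from g import *
x,y,a=D["L"]
print(env.movel([x,y,.105],velocity=.03,guard=9),F(3).round(2),st())
env.movel([x,y,.20],velocity=.12); env.hold(.2);print(F(8).round(2),st()); pic("side","e2s"); pic("wrist","e2")
im=cv2.imread("pics/e2s.png")[110:290,200:400]; cv2.imwrite("pics/e2c.png",cv2.resize(im,None,fx=3.2,fy=3.2))
```

```text
False [ 0.14 -0.01 -0.78] {'t': 12.82, 'p': [0.5278, 0.2139, 0.1048], 'F': [-0.34, -0.54, -0.84], 'gap': 0.128}
[ 0.01  0.08 -0.46] {'t': 14.1, 'p': [0.5278, 0.2139, 0.1997], 'F': [-0.4, 0.53, 0.42], 'gap': 0.132}
```

View pics/e2c.png

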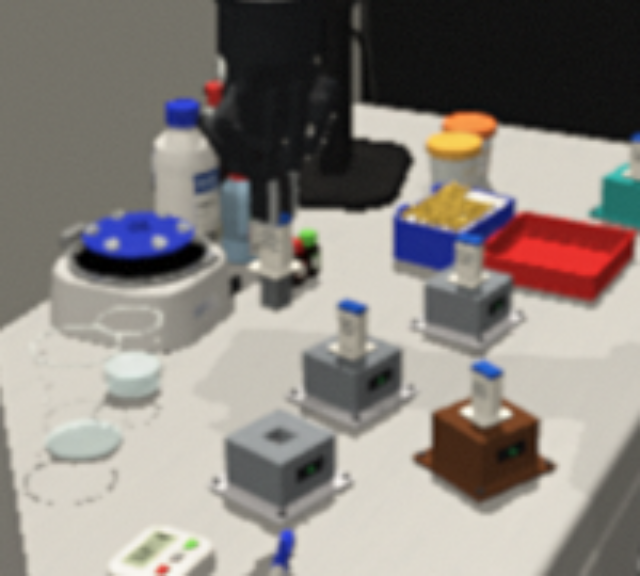

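View pics/e2.png

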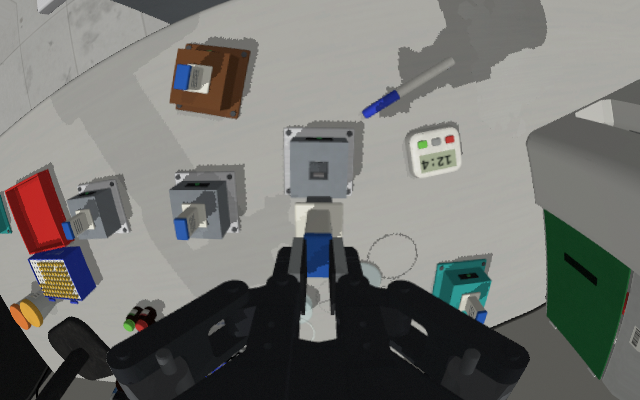

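The dock hole is empty at crop (280,435), so the left cartridge is the unheld one. The red tray (570,255) is to the right of the docks and is not the blue rack beside it. Moving to the tray.

Run:
```python
from g import *
x,y=.473,-.2845; a=-.03
q=best([x,y,.20],a); env.reach([x,y,.20],q); env.movel([x,y,.10],velocity=.12); env.hold(.2); print(F(5).round(2),st()); pic("wrist","f1");pic("side","f1s")
im=cv2.imread("pics/f1s.png")[110:260,300:460]; cv2.imwrite("pics/f1c.png",cv2.resize(im,None,fx=4,fy=4))
```

```text
ik [(np.float64(0.8469979534627012), [-0.75, 0.38, 1.42, -0.0, 1.34, 0.85]), (np.float64(2.294594700127092), [-0.75, 0.38, 1.42, -0.0, 1.34, -2.29])]
[-0.17 -0.01 -0.45] {'t': 17.29, 'p': [0.4731, -0.2846, 0.1004], 'F': [-0.1, 0.19, -0.59], 'gap': 0.132}
```

View pics/f1.png

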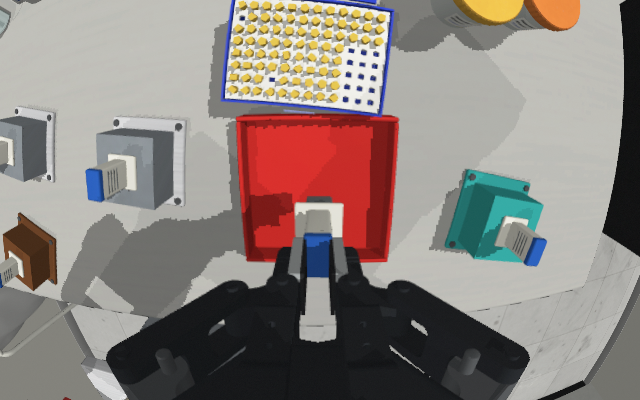

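View pics/f1c.png

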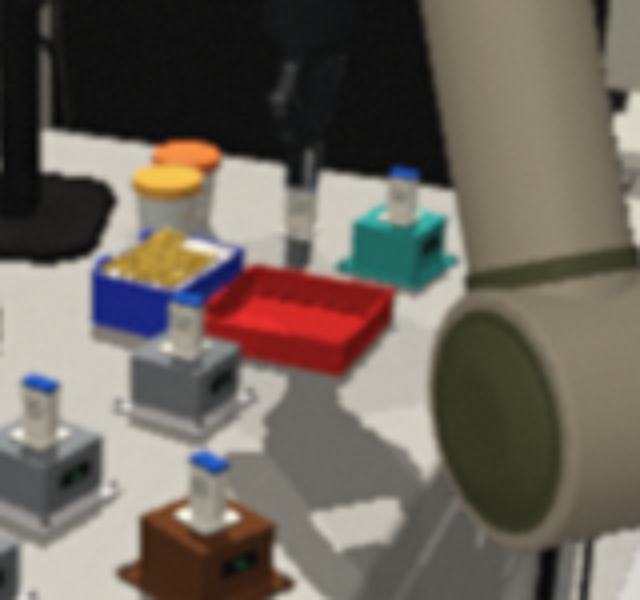

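The cartridge hangs over the tray between its side walls (240 and 395). I'll lower it until it touches.

Run:
```python
from g import *
x,y=.473,-.2845
env.movel([x,y,.056],velocity=.06); env.hold(.2); f=F(5); print(f.round(2),st())
z=.056
while z>.040:
    z-=.0008; env.movel([x,y,z],velocity=.015); env.hold(.03); d=(F(3)-f)[2]
    if d>1.5: break
print("contact z",z,d,st())
env.release(); env.hold(.3); print(st())
pic("wrist","g1")
env.movel([x,y,.17],velocity=.12); pic("wrist","g2"); pic("side","g2s")
im=cv2.imread("pics/g2s.png")[110:260,300:460]; cv2.imwrite("pics/g2c.png",cv2.resize(im,None,fx=4,fy=4)); print(st())
```

```text
[ 0.01 -0.08 -0.19] {'t': 18.56, 'p': [0.4731, -0.2846, 0.0562], 'F': [-0.2, 0.55, -1.12], 'gap': 0.129}
contact z 0.04479999999999997 5.896736542575537 {'t': 23.23, 'p': [0.4733, -0.2848, 0.0454], 'F': [-0.67, -0.68, 6.11], 'gap': 0.129}
{'t': 24.23, 'p': [0.473, -0.2845, 0.0448], 'F': [0.08, 0.21, -0.32], 'gap': 1.001}
{'t': 25.57, 'p': [0.4728, -0.2843, 0.1693], 'F': [0.47, 0.13, 0.49], 'gap': 0.998}
```

View pics/g2.png

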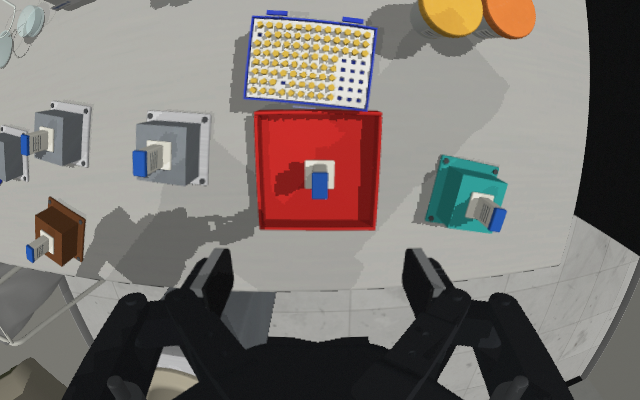

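View pics/g2c.png

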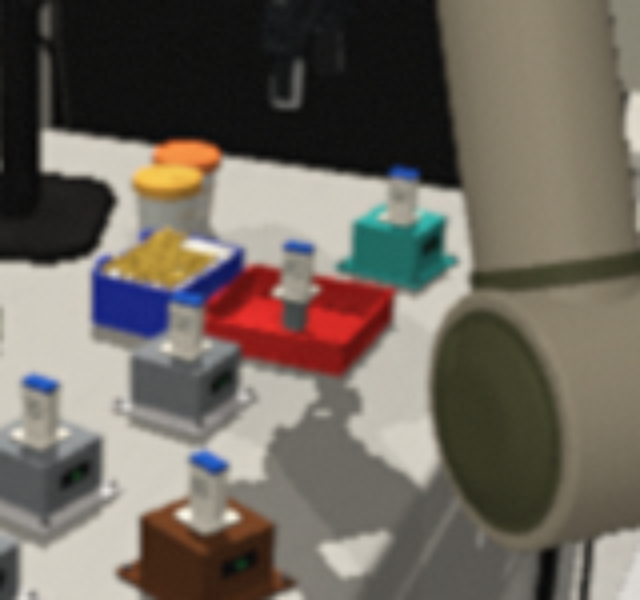

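It stands upright in the middle of the tray at (319,178), and everything else is unmoved. On to the middle cartridge, this time zeroing the pull on the free reading before closing.

```bash
python3 - <<'E'
s=open("g.py").read()
s=s.replace("def tug(x,y,z0,tgt=10.0):\n    env.hold(.2); f0=F(8);","def tug(x,y,z0,f0,tgt=10.0):\n    env.hold(.2); print('closed',(F(5)-f0).round(2));")
open("g.py","w").write(s)
E
python3 - <<'E'
from g import *
x,y,a=D["M"]
q=best([x,y,.16],a); env.reach([x,y,.16],q); env.movel([x,y,.0573],velocity=.09,guard=6); env.hold(.2)
f0=F(8); print(f0.round(2),st()); pic("wrist","h1")
env.close_gripper(70); print(tug(x,y,.0573,f0))
E
```

```text
ik [(np.float64(1.4146548920348754), [-0.11, 0.39, 1.51, -0.0, 1.24, -1.41]), (np.float64(1.7269377615549182), [-0.11, 0.39, 1.51, -0.0, 1.24, 1.73])]
[ 0.    0.12 -0.01] {'t': 29.15, 'p': [0.5405, 0.059, 0.0574], 'F': [0.05, -1.68, 0.14], 'gap': 1.0}
closed [-0.7   3.27  5.52]
f0 [ 0.    0.12 -0.01] {'t': 30.15, 'p': [0.5406, 0.0592, 0.0576], 'F': [-0.9, 3.05, 5.74], 'gap': 0.128}
[(0.4, np.float64(0.02), np.float64(-1.62)), (0.8, np.float64(0.29), np.float64(0.87)), (1.2, np.float64(0.59), np.float64(1.18)), (1.6, np.float64(0.95), np.float64(2.29)), (2.4, np.float64(1.6), np.float64(3.4)), (3.2, np.float64(2.27), np.float64(4.49)), (4.0, np.float64(2.9), np.float64(5.87)), (4.8, np.float64(3.57), np.float64(7.5)), (5.6, np.float64(4.21), np.float64(8.08)), (6.4, np.float64(4.86), np.float64(10.12))] (6.4, np.float64(4.86), np.float64(10.12))
held True
hold [np.float64(9.7), np.float64(9.9), np.float64(9.6), np.float64(10.0), np.float64(10.4), np.float64(9.7), np.float64(9.5), np.float64(10.5), np.float64(9.7)] {'t': 34.54, 'p': [0.5403, 0.0591, 0.0625], 'F': [6.07, 4.46, -9.4], 'gap': 0.135}
back [-0.01  4.69  4.57] {'t': 35.29, 'p': [0.5405, 0.0592, 0.0576], 'F': [-0.58, 4.97, 4.53], 'gap': 0.132}
(True, 0.006400000000000001)
```

View pics/h1.png

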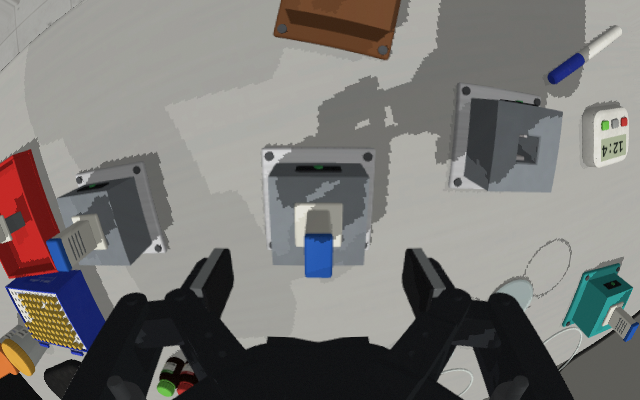

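The middle clip held: about 10 N for 1.1 s, roughly 5 mm of springy yield, then back to its seat. Releasing it and moving to the right one.

Run:
```python
from g import *
x,y,a=D["M"]
env.release(); env.movel([x,y,.16],velocity=.12)
x,y,a=D["R"]
q=best([x,y,.16],a); env.reach([x,y,.16],q); env.movel([x,y,.0573],velocity=.09,guard=6); env.hold(.2)
f0=F(8); print(f0.round(2),st()); pic("wrist","i1")
env.close_gripper(70); print(tug(x,y,.0573,f0))
```

```text
ik [(np.float64(1.2443888698536156), [-0.46, 0.34, 1.58, -0.0, 1.22, 1.24]), (np.float64(1.8972037837361777), [-0.46, 0.34, 1.58, -0.0, 1.22, -1.9])]
[ 0.06 -0.08 -0.34] {'t': 40.9, 'p': [0.5048, -0.1188, 0.0574], 'F': [0.25, -0.03, -0.43], 'gap': 1.0}
closed [-2.88 -2.27  5.7 ]
f0 [ 0.06 -0.08 -0.34] {'t': 41.9, 'p': [0.5048, -0.119, 0.0576], 'F': [-2.74, -1.47, 5.15], 'gap': 0.131}
[(0.4, np.float64(0.05), np.float64(-1.78)), (0.8, np.float64(0.4), np.float64(1.81)), (1.2, np.float64(0.79), np.float64(3.32)), (1.55, np.float64(1.02), np.float64(4.63)), (2.13, np.float64(1.44), np.float64(6.28)), (2.82, np.float64(1.91), np.float64(7.92)), (3.38, np.float64(2.29), np.float64(10.14))] (3.38, np.float64(2.29), np.float64(10.14))
held True
hold [np.float64(10.3), np.float64(9.7), np.float64(9.7), np.float64(9.8), np.float64(9.9), np.float64(9.9), np.float64(9.9), np.float64(9.6), np.float64(9.9)] {'t': 45.27, 'p': [0.5046, -0.1188, 0.0599], 'F': [2.59, -5.85, -10.61], 'gap': 0.132}
back [-1.87 -4.67  3.37] {'t': 45.87, 'p': [0.5048, -0.1189, 0.0576], 'F': [-1.74, -4.52, 3.12], 'gap': 0.133}
(True, 0.0033833559793563835)
```

View pics/i1.png

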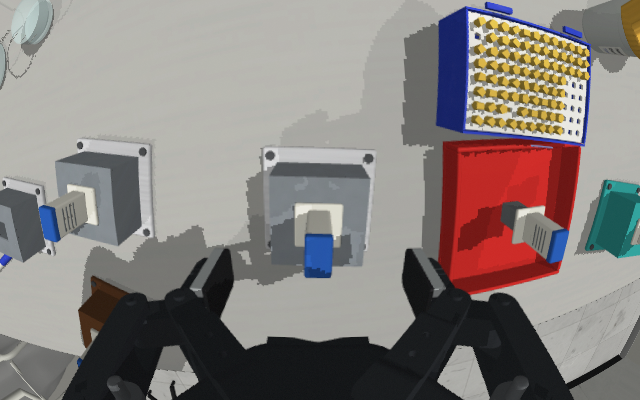

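Run:
```python
from g import *
x,y,a=D["R"]
env.release(); env.movel([x,y,.18],velocity=.12); env.hold(.2)
pic("wrist","j1"); pic("side","j1s"); print(st())
im=cv2.imread("pics/j1s.png")[140:310,190:430]; cv2.imwrite("pics/j1c.png",cv2.resize(im,None,fx=3.2,fy=3.2))
```

```text
{'t': 48.05, 'p': [0.5046, -0.1187, 0.1797], 'F': [0.11, 0.41, 0.09], 'gap': 0.999}
```

View pics/j1c.png

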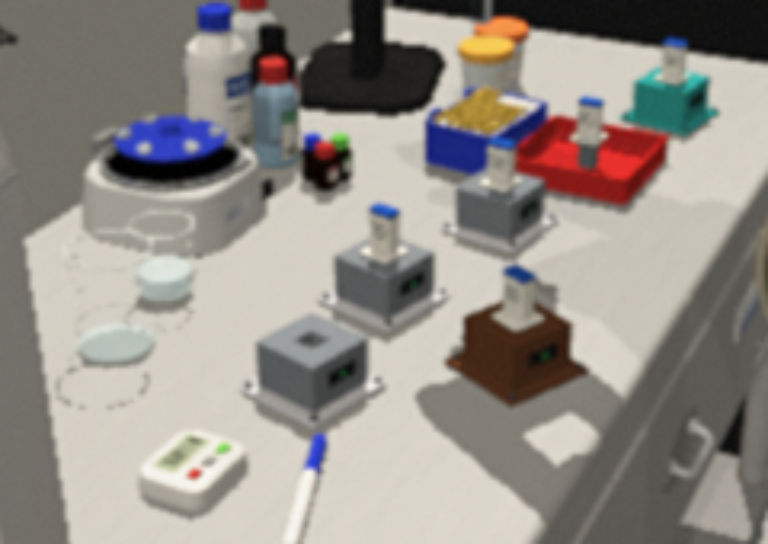

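View pics/j1.png

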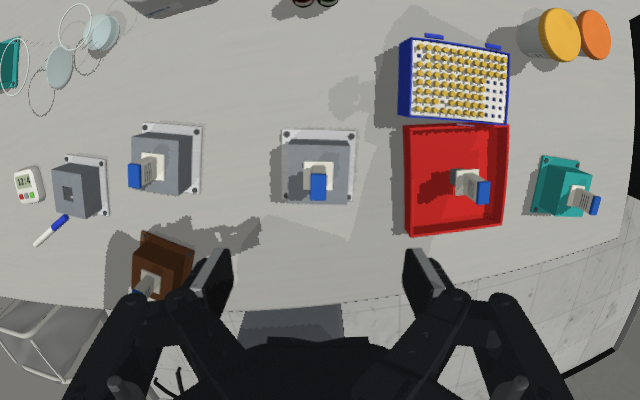

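Crop checks: the middle and right cartridges are seated, at (384,240) and (502,170). The loose one stands upright in the red tray at (590,130). The beakers, the timer and the look-alikes are unmoved, and the gripper is clear.

```bash
python3 -c "
from bench import job,monitor
job.hand_in(); print(monitor.sense()['clock'])"
```

```text
the job is handed in; nothing more can be done
the job is handed in; nothing more can be done
```

I tugged the three cartridges from left to right and handed the job in at about 48 s of the 72 s allowed.

| Cartridge | Result | Pull | Movement |
|---|---|---|---|
| Left | Not held | about 2 N of drag | slid right out |
| Middle | Held | about 10 N for 1.1 s (9.5–10.5 N) | yielded about 5 mm, sprang back |
| Right | Held | about 10 N for 1.1 s (9.6–10.3 N) | yielded about 2.3 mm, sprang back |

I set the left cartridge down in the red tray with about 6 N of contact, a little firmer than the 1.5 N I was aiming for. It stayed upright.

**Last checks:** in the final pictures the other two cartridges are seated and the tray one is still standing. The beakers, timer and look-alikes are where they were, and the gripper is open and clear at zero force.

**Disagreement:** closing the fingers pushed down by 4–6 N. In the left tug I zeroed the force after closing, so that log read about 4 N too high. I corrected it against the free reading, and used the free reading as zero for the other two.

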